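# Put the microscope optics away in order

## Task

Move the four microscope optics from the cups of the aluminium carrier into the pockets of the grey storage block, keeping the same left-to-right order in which they stood on the carrier at the start: one in each pocket, upright and flat on the pocket floor. They are delicate, so set each one down gently without dropping it or tipping it over.

Things in the scene. Friction and masses are not known exactly. Their poses are not given: they have to be found in the camera images.
- carrier: flat bare aluminium plate, 78 mm (x) by 325 mm (y) by 4 mm, with a low wire handle (24 mm high) at each end and four separate white cups in a row on it, 75 mm apart (centres at y = +112.5, +37.5, -37.5, -112.5 mm in its frame). Fixed. Holds the optics at the start; it may lie in front of or behind the storage block. Origin: centre of its underside; x roughly away from the robot, y to the robot's left along the row, z up
- block: the storage block: one-piece grey plastic block, 78 mm (x) by 325 mm (y) by 16 mm high, with four empty square pockets in a row, each 60 x 60 mm and 8 mm deep, pocket floors 8 mm above its underside, pocket centres at x = 0, y = +112.5, +37.5, -37.5, -112.5 mm in its frame. Fixed. Origin: centre of its underside; x roughly away from the robot, y to the robot's left along the row, z up
- eyepiece: microscope eyepiece standing upright, 66 mm tall: white end cap 36 mm dia at the foot (0 to 12 mm high), steel tube 30 mm dia (12 to 26 mm), dark body 40 mm dia (26 to 52 mm), open flared rubber eyecup up to 45 mm dia on top. About 0.12 kg. Grip the dark body, about 40 mm above the foot. Origin: centre of its underside, z up along its axis
- aux_lens: wide auxiliary lens standing upright, the widest and lowest: 46 mm tall, steel foot 44 mm dia (0 to 10 mm), dark body 54 mm dia (10 to 44 mm), a big glass face on top. About 0.26 kg. Grip the body about 36 mm above the foot. Origin: centre of its underside, z up along its axis
- camera_tube: camera tube standing upright, the tallest: 90 mm, off-white foot flange 40 mm dia (0 to 14 mm), off-white tube 32 mm dia (18 to 72 mm), dark collar 37 mm dia (72 to 82 mm), steel thread 25 mm dia on top. About 0.19 kg. Grip the tube about 55 mm above the foot. Origin: centre of its underside, z up along its axis
- objective: steel microscope objective standing nose up, 64 mm tall: cylinder 36 mm dia from 0 to 46 mm, then a cone to a nose of 22 mm dia with a small glass. About 0.22 kg. Grip the cylinder about 37 mm above the foot. Origin: centre of its underside, z up along its axis
- cup_eyepiece: the shallow square white cup on the carrier in which the eyepiece stands at the start (all four cups look alike). Fixed. 70 x 70 x 12 mm, inside 60 x 60 mm, floor 5 mm thick. Origin: centre of its underside; axes parallel to the carrier's.
- cup_aux_lens: the shallow square white cup on the carrier in which the auxiliary lens stands at the start (all four cups look alike). Fixed. 70 x 70 x 12 mm, inside 60 x 60 mm, floor 5 mm thick. Origin: centre of its underside; axes parallel to the carrier's.
- cup_camera_tube: the shallow square white cup on the carrier in which the camera tube stands at the start (all four cups look alike). Fixed. 70 x 70 x 12 mm, inside 60 x 60 mm, floor 5 mm thick. Origin: centre of its underside; axes parallel to the carrier's.
- cup_objective: the shallow square white cup on the carrier in which the objective stands at the start (all four cups look alike). Fixed. 70 x 70 x 12 mm, inside 60 x 60 mm, floor 5 mm thick. Origin: centre of its underside; axes parallel to the carrier's.
There are look-alikes about, which are no part of the job. What is shaped like the objective but blue is not meant. What is shaped like the aux_lens but purple is not meant.

How it is judged:
At the end, for the whole second after the job is handed in: Each optic stands in the block's pocket with the same number from the left as the cup it started in: within 13 mm of the pocket centre along both block axes, underside under 3.5 mm above the pocket floor, tilt under 0.09 rad, at rest (under 0.02 m/s, 0.2 rad/s) (((y of cup_eyepiece in the frame of carrier between 0.0925 and 0.1325 m and y of eyepiece in the frame of block between 0.0995 and 0.1255 m) or (y of cup_eyepiece in the frame of carrier between 0.0175 and 0.0575 m and y of eyepiece in the frame of block between 0.0245 and 0.0505 m) or (y of cup_eyepiece in the frame of carrier between -0.0575 and -0.0175 m and y of eyepiece in the frame of block between -0.0505 and -0.0245 m) or (y of cup_eyepiece in the frame of carrier between -0.1325 and -0.0925 m and y of eyepiece in the frame of block between -0.1255 and -0.0995 m)) and x of eyepiece in the frame of block between -0.013 and 0.013 m and z of each of eyepiece, aux_lens, camera_tube, objective in the frame of block below 0.0115 m and angle between each of eyepiece, aux_lens, camera_tube, objective's own z axis and vertical below 0.09 rad and linear speed of each of eyepiece, aux_lens, camera_tube, objective below 0.02 m/s and angular speed of each of eyepiece, aux_lens, camera_tube, objective below 0.2 rad/s and ((y of cup_aux_lens in the frame of carrier between 0.0925 and 0.1325 m and y of aux_lens in the frame of block between 0.0995 and 0.1255 m) or (y of cup_aux_lens in the frame of carrier between 0.0175 and 0.0575 m and y of aux_lens in the frame of block between 0.0245 and 0.0505 m) or (y of cup_aux_lens in the frame of carrier between -0.0575 and -0.0175 m and y of aux_lens in the frame of block between -0.0505 and -0.0245 m) or (y of cup_aux_lens in the frame of carrier between -0.1325 and -0.0925 m and y of aux_lens in the frame of block between -0.1255 and -0.0995 m)) and x of aux_lens in the frame of block between -0.013 and 0.013 m and ((y of cup_camera_tube in the frame of carrier between 0.0925 and 0.1325 m and y of camera_tube in the frame of block between 0.0995 and 0.1255 m) or (y of cup_camera_tube in the frame of carrier between 0.0175 and 0.0575 m and y of camera_tube in the frame of block between 0.0245 and 0.0505 m) or (y of cup_camera_tube in the frame of carrier between -0.0575 and -0.0175 m and y of camera_tube in the frame of block between -0.0505 and -0.0245 m) or (y of cup_camera_tube in the frame of carrier between -0.1325 and -0.0925 m and y of camera_tube in the frame of block between -0.1255 and -0.0995 m)) and x of camera_tube in the frame of block between -0.013 and 0.013 m and ((y of cup_objective in the frame of carrier between 0.0925 and 0.1325 m and y of objective in the frame of block between 0.0995 and 0.1255 m) or (y of cup_objective in the frame of carrier between 0.0175 and 0.0575 m and y of objective in the frame of block between 0.0245 and 0.0505 m) or (y of cup_objective in the frame of carrier between -0.0575 and -0.0175 m and y of objective in the frame of block between -0.0505 and -0.0245 m) or (y of cup_objective in the frame of carrier between -0.1325 and -0.0925 m and y of objective in the frame of block between -0.1255 and -0.0995 m)) and x of objective in the frame of block between -0.013 and 0.013 m); the robot touches nothing.
It fails at once if one of the optics is tipped over (angle between any of eyepiece, aux_lens, camera_tube, objective's own z axis and vertical above 0.6 rad).
It fails at once if one of the optics is dropped or slammed down (still faster than 0.6 m/s within 20 mm of the pocket floor's height) ((linear speed of eyepiece above 0.6 m/s and z of eyepiece in the frame of block below 0.028 m) or (linear speed of aux_lens above 0.6 m/s and z of aux_lens in the frame of block below 0.028 m) or (linear speed of camera_tube above 0.6 m/s and z of camera_tube in the frame of block below 0.028 m) or (linear speed of objective above 0.6 m/s and z of objective in the frame of block below 0.028 m)).
It also fails if it takes over 88 s, if anything falls off the work surface, if the arm or the gripper's body presses on something with over 40 N, if the wrist force passes 120 N, or if a joint passes its speed limit or range.

## Robot

A 6-joint arm with a two-finger parallel gripper is mounted at the origin on the work surface. World frame = base frame: x ahead of the robot, y to its left, z up, the work surface at z = 0. Lengths are in m, angles in rad, forces in N, time in s.
With the tool pointing down it reaches from about 0.375 to 0.925 m from the base axis. Payload 5.7 kg.
Tool frame: the origin (TCP) lies between the finger pads; the fingertips stand 8 mm ahead of it and the grasp point (between the pads) lies 11 mm behind it; z points along the fingers, y is the line along which they close (so a half turn about z gives the same grasp; the last joint's range is limited). The gripper opens to 85 mm and grips with 20 to 120 N. Pads are 22 mm wide; open, the fingers measure 114 mm over their backs; the gripper's body (76 mm by 85 mm) begins 54 mm behind the grasp point. The pads swing forward as they close: fully open they stand 13 mm farther back than shut.
Start: joints at [-1.311, 0.359, 1.51, -0, 1.272, -0.115], TCP at [0.22, -0.558, 0.239] pointing down, gripper open.
Joint ranges: [-2.97, 2.97], [-1.01, 2.36], [0.21, 2.38], [-0.96, 4.11], [0.2, 2.71], [-2.98, 2.98]. Speed limits (rad/s): [2.39, 2.39, 3.14, 3.14, 3.14, 3.14].

## Interface

Orientations are given as a unit quaternion [w, x, y, z].
In Python, from workcell import * gives the robot as it stands. The module is installed in compiled form; this text tells all that it offers.
- The arm moves only by the tool apply_moves, never from a script. Its argument "plan" is a list of rows, each an object of numbers: "grip": the opening in per cent of the stroke, from 0 (shut) to 100 (fully open); "tx", "ty", "tz": the shift along the tool's x, y, z in mm; "spin": the turn about the tool's z in degrees. A call has 1 to 5 rows; each row shifts and turns the commanded pose from where the row before left it, along the tool's axes as they then stand; what a row does not reach is not made up. A row lasts 1/8 s, in which the tool goes at most 62.5 mm and 10.7 degrees, less where a joint would pass 70% of its speed; a pose out of reach is approached as far as the arm can. A call is refused whole if a number of a shift passes 62.5 or a number of a turn 10.7, either way. A call with a gripper value outside its range is refused whole. The fingers move at their own pace and stop on an object; "squeeze" is the grip in N (left out, the last holds). Time passes only in rows, so rows that do not move let the fingers close. It gives the time, the measured TCP pose, the force, the opening and the grip force at its end, in the units of the state.
- read_state(): the state, without advancing time (a new reading comes with each control period).
- grab_frame(name): name is "scene" or "top"; returns a dict with "img" (384x512x3 uint8, red, green, blue), "K" (3x3 intrinsics, pixels), "extrinsics" (4x4, takes a point from camera to world coordinates). Camera axes: x right, y down, z forward; pixel columns grow to the right and rows downward; lengths in m; the calibration is good to about 2 mm. A picture is of the moment at which its call begins. There is no depth.
- hand_in(): hands the job in; it is judged then, once.
The state is a dict: "time_s": time; "joints": joint angles; "joint_velocities": joint speeds; "joint_torque": joint torques, N m; "tool_pos": TCP position; "tool_rot": TCP orientation; "wrist_force": force on the tool from outside, world axes, zero at the start; "torque": the same for the moment, N m; "gripper_width": opening from 0.0 (shut) to 1.0 (fully open); "finger_force": force on a finger pad.
Only numpy, scipy, OpenCV 4.12 (cv2) and the standard library are available. Lean on these libraries where they do the work, as an engineer would, in place of code of your own. Each camera call takes 0.05 s, during which the arm holds its last target. There are 200 camera calls.

## Working session

There is one attempt and no reset: what is moved stays moved. The work goes in short steps, Python scripts to look and compute and a tool call to move; the robot and the scene stay as the last step left them, time stands still between calls to the robot, and variables do not carry over. Pictures are saved under pics/ and viewed, at most 14 in all, crops included, and the job is handed in when it is done.

Besides the shell and the picture viewer there is one more tool, called after "Request:" in YAML: its name, and indented under it one key for each argument. apply_moves: Moves the arm, as the interface text tells. Its arguments: {"type":"object","properties":{"plan":{"type":"array","items":{"type":"object","properties":{"grip":{"type":"number"},"tx":{"type":"number"},"ty":{"type":"number"},"tz":{"type":"number"},"spin":{"type":"number"}}}},"squeeze":{"type":"number"}},"required":["plan"]}

```bash
mkdir -p pics; python3 - <<'E'
from workcell import *
import cv2,numpy as np
for n in("scene","top"):
    f=grab_frame(n);cv2.imwrite(f"pics/{n}0.png",f["img"][:,:,::-1]);np.savez(f"{n}.npz",**f)
    print(n,f["K"].round(1).tolist(),f["extrinsics"].round(4).tolist())
s=read_state()
for k in("time_s","tool_pos","tool_rot","gripper_width","wrist_force"):print(k,s[k])
E
```

```text
scene [[466.4, 0.0, 249.3], [0.0, 466.4, 193.0], [0.0, 0.0, 1.0]] [[-0.1146, 0.8681, -0.483, 0.9699], [0.9934, 0.0966, -0.062, 0.0332], [-0.0072, -0.4869, -0.8734, 0.8293], [0.0, 0.0, 0.0, 1.0]]
top [[451.6, 0.0, 252.9], [0.0, 451.6, 184.3], [0.0, 0.0, 1.0]] [[0.0172, -0.9995, 0.0262, 0.481], [-0.9998, -0.0169, 0.0114, -0.034], [-0.011, -0.0264, -0.9996, 0.8202], [0.0, 0.0, 0.0, 1.0]]
time_s 0.1
tool_pos [ 0.21951602 -0.55774664  0.23851486]
tool_rot [-8.43131914e-04  9.82485172e-01  1.86338864e-01 -5.21647177e-05]
gripper_width 0.9951981287314527
wrist_force [ 0.26187283 -0.5441185  -0.32398608]
```

View pics/scene0.png

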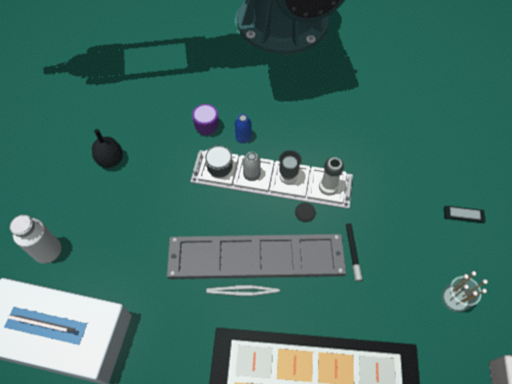

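View pics/top0.png

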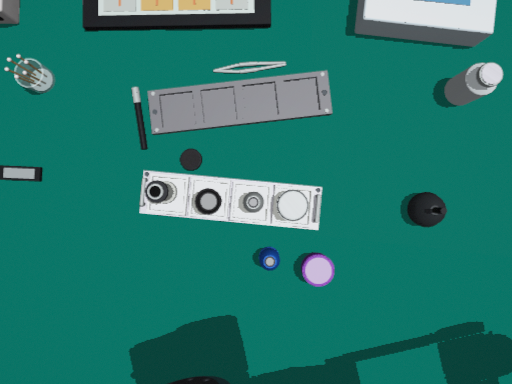

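Top view, left to right: camera tube (157,191), eyepiece (208,201), objective (253,202), aux lens (292,206). The blue look-alike at (270,259) and the purple one at (318,270) lie off the carrier, so I'll leave them. I'll check this in one close crop.

```bash
python3 - <<'E'
import cv2,numpy as np
f=np.load("top.npz");i=f["img"][60:240,130:340,::-1]
cv2.imwrite("pics/crop.png",cv2.resize(i,None,fx=3.3,fy=3.3,interpolation=cv2.INTER_CUBIC))
E
```

```text
(no output)
```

View pics/crop.png

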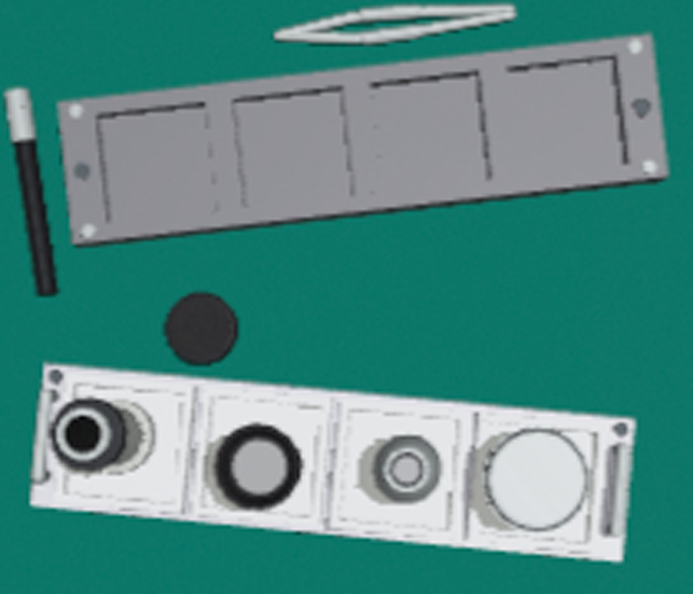

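The crop confirms it. In crop pixels, the camera tube's top is at (82,434), the eyepiece at (258,467), the bare-steel objective at (406,468) and the pale-glass aux lens at (537,480).

```bash
cat >h.py <<'E'
import numpy as np
from workcell import *
def px2w(uv,z,f):
    K,T=f["K"],f["extrinsics"];d=T[:3,:3]@np.linalg.solve(K,[uv[0],uv[1],1]);o=T[:3,3]
    return o+d*(z-o[2])/d[2]
def w2px(p,f):
    T=f["extrinsics"];c=f["K"]@(T[:3,:3].T@(np.array(p)-T[:3,3]));return c[:2]/c[2]
def togo(p,yawy,s=None):
    "shift in tool axes (mm) to TCP target p and spin (deg) so tool y lies along yawy (deg)"
    from scipy.spatial.transform import Rotation as R
    s=s or read_state();q=np.array(s["tool_rot"]);M=R.from_quat(q[[1,2,3,0]]).as_matrix()
    a=np.degrees(np.arctan2(M[1,1],M[0,1]))
    print("t",round(s["time_s"],2),"tcp",np.round(s["tool_pos"],4),"yawy",round(a,1),"shift",(M.T@(np.array(p)-s["tool_pos"])*1e3).round(1),"spin",round(-(yawy-a),1),"w",round(s["gripper_width"],3),"ff",np.round(s["finger_force"],1),"wf",np.round(s["wrist_force"],1),"zax",M[:,2].round(3))
E
python3 - <<'E'
from h import *
f=np.load("top.npz");g=np.load("scene.npz")
c=lambda p:(130+(p[0]+.5)/3.3-.5,60+(p[1]+.5)/3.3-.5)
for n,q,z in(("block",[(76,111),(636,47),(650,167),(89,231)],.016),("carrier",[(44,364),(635,418),(621,561),(30,506)],.004)):
    P=np.array([px2w(c(p),z,f)[:2] for p in q]);C=P.mean(0);v=P[0]+P[3]-P[1]-P[2]
    yaw=np.arctan2(-v[0],v[1]);e=np.array([-np.sin(yaw),np.cos(yaw)])
    print(n,C.round(4),np.degrees(yaw).round(2),"len",np.linalg.norm(P[0]-P[1]).round(4),np.linalg.norm(P[1]-P[2]).round(4))
    for k in(.1125,.0375,-.0375,-.1125):
        s=C+k*e;print("  slot",s.round(4),"scene px",w2px([*s,z],g).round(0))
for n,p,z in(("tube",(82,434),.099),("eyep",(258,467),.075),("obj",(406,468),.073),("aux",(537,480),.055)):
    w=px2w(c(p),z,f);print(n,w.round(4),"scene px",w2px(w,g).round(0))
togo([.3,0,.2],-5)
E
```

```text
block [0.6496 0.0017] 7.4 len 0.3062 0.0658
  slot [0.6351 0.1133] scene px [316. 254.]
  slot [0.6448 0.0389] scene px [276. 255.]
  slot [ 0.6544 -0.0354] scene px [235. 255.]
  slot [ 0.6641 -0.1098] scene px [195. 256.]
carrier [0.474  0.0158] -4.27 len 0.3256 0.0784
  slot [0.4824 0.128 ] scene px [326. 187.]
  slot [0.4768 0.0532] scene px [289. 181.]
  slot [ 0.4712 -0.0216] scene px [253. 175.]
  slot [ 0.4656 -0.0963] scene px [218. 170.]
tube [0.4864 0.1315 0.099 ] scene px [335. 164.]
eyep [0.4715 0.0484 0.075 ] scene px [290. 160.]
obj [ 0.4723 -0.0257  0.073 ] scene px [251. 157.]
aux [ 0.4671 -0.0927  0.055 ] scene px [218. 157.]
t 0.1 tcp [ 0.2195 -0.5577  0.2385] yawy -68.5 shift [ 279.1 -489.5   39.4] spin -63.5 w 0.995 ff 0.0 wf [ 0.3 -0.5 -0.3] zax [-0.     0.002 -1.   ]
```

Request:
apply_moves:
  plan:
    - {"spin":-10.7,"grip":100}
    - {"spin":-10.7}
    - {"spin":-10.7}
    - {"spin":-10.7}
    - {"spin":-10.7}
  squeeze: 40

```text
invalid input
```

Request:
apply_moves:
  plan:
    - {"spin":-10.7}
    - {"tx":48,"ty":21,"tz":10}
    - {"tx":48,"ty":21,"tz":10}
    - {"tx":48,"ty":21,"tz":10}
    - {"tx":48,"ty":21,"tz":10}

```text
invalid input
```

Request:
apply_moves:
  plan:
    - {"tx":48,"ty":21,"tz":10}
    - {"tx":48,"ty":21,"tz":10}
    - {"tx":48,"ty":21,"tz":10}
    - {"tx":48,"ty":21,"tz":10}
    - {"tx":48,"ty":21,"tz":10}

```text
invalid input
```

```bash
python3 -c "
from h import *
togo([.4671,-.0927,.031],-4.3)"
```

```text
t 0.1 tcp [ 0.2195 -0.5577  0.2385] yawy -68.5 shift [ 400.6 -341.8  208.2] spin -64.2 w 0.995 ff 0.0 wf [ 0.3 -0.5 -0.3] zax [-0.     0.002 -1.   ]
```

Request:
apply_moves:
  plan:
    - {"tx":0,"ty":0,"tz":0,"spin":-10.7,"grip":100}
    - {"tx":0,"ty":0,"tz":0,"spin":-10.7,"grip":100}
    - {"tx":0,"ty":0,"tz":0,"spin":-10.7,"grip":100}
    - {"tx":0,"ty":0,"tz":0,"spin":-10.7,"grip":100}
    - {"tx":0,"ty":0,"tz":0,"spin":-10.7,"grip":100}
  squeeze: 40

```text
time_s: 0.72
tool_pos: [0.2195, -0.5579, 0.2388]
tool_rot: [-0.001, 0.792, 0.611, 0.0]
wrist_force: [-0.3, 0.2, -0.1]
gripper_width: 0.999
finger_force: 0.0
```

All five fields are needed in every row.

Request:
apply_moves:
  plan:
    - {"tx":0,"ty":0,"tz":0,"spin":-10.7,"grip":100}
    - {"tx":48,"ty":21,"tz":10,"spin":0,"grip":100}
    - {"tx":48,"ty":21,"tz":10,"spin":0,"grip":100}
    - {"tx":48,"ty":21,"tz":10,"spin":0,"grip":100}
    - {"tx":48,"ty":21,"tz":10,"spin":0,"grip":100}
  squeeze: 40

```text
time_s: 1.35
tool_pos: [0.3183, -0.3715, 0.1987]
tool_rot: [-0.0, 0.733, 0.68, 0.0]
wrist_force: [1.1, -0.9, 0.5]
gripper_width: 0.998
finger_force: 0.0
```

Request:
apply_moves:
  plan:
    - {"tx":48,"ty":21,"tz":10,"spin":0,"grip":100}
    - {"tx":48,"ty":21,"tz":10,"spin":0,"grip":100}
    - {"tx":48,"ty":21,"tz":10,"spin":0,"grip":100}
    - {"tx":48,"ty":21,"tz":10,"spin":0,"grip":100}
    - {"tx":48,"ty":21,"tz":10,"spin":0,"grip":100}
  squeeze: 40

```text
time_s: 1.98
tool_pos: [0.4412, -0.1402, 0.1489]
tool_rot: [-0.0, 0.733, 0.68, 0.0]
wrist_force: [0.7, -0.5, -0.3]
gripper_width: 1.0
finger_force: 0.0
```

```bash
python3 -c "
from h import *
togo([.4671,-.0927,.031],-4.3)"
```

```text
t 1.98 tcp [ 0.4412 -0.1402  0.1489] yawy -4.3 shift [ 49.3  22.2 117.9] spin -0.0 w 1.0 ff 0.0 wf [ 0.7 -0.5 -0.3] zax [-0.  0. -1.]
```

Request:
apply_moves:
  plan:
    - {"tx":49,"ty":22,"tz":0,"spin":0,"grip":100}
    - {"tx":0,"ty":0,"tz":30,"spin":0,"grip":100}
    - {"tx":0,"ty":0,"tz":30,"spin":0,"grip":100}
    - {"tx":0,"ty":0,"tz":30,"spin":0,"grip":100}
    - {"tx":0,"ty":0,"tz":28,"spin":0,"grip":100}
  squeeze: 40

```text
time_s: 2.6
tool_pos: [0.4661, -0.0944, 0.0302]
tool_rot: [-0.0, 0.733, 0.68, -0.0]
wrist_force: [-0.5, 0.3, 0.2]
gripper_width: 1.001
finger_force: 0.0
```

Request:
apply_moves:
  plan:
    - {"tx":0,"ty":0,"tz":0,"spin":0,"grip":0}
    - {"tx":0,"ty":0,"tz":0,"spin":0,"grip":0}
    - {"tx":0,"ty":0,"tz":0,"spin":0,"grip":0}
    - {"tx":0,"ty":0,"tz":0,"spin":0,"grip":0}
    - {"tx":0,"ty":0,"tz":0,"spin":0,"grip":0}
  squeeze: 40

```text
time_s: 3.22
tool_pos: [0.4669, -0.0948, 0.0321]
tool_rot: [0.001, 0.733, 0.68, 0.0]
wrist_force: [-0.2, 0.3, 7.4]
gripper_width: 0.614
finger_force: 42.9
```

```bash
python3 -c "
from h import *
togo([.6641,-.1098,.031],7.4)
import cv2
cv2.imwrite('pics/g1.png',grab_frame('scene')['img'][100:300,150:400,::-1].repeat(3,0).repeat(3,1))"
```

```text
t 3.23 tcp [ 0.4669 -0.0948  0.0321] yawy -4.3 shift [-1.000e-01  1.978e+02  1.400e+00] spin -11.7 w 0.614 ff 42.9 wf [-0.2  0.3  7.4] zax [ 0.001 -0.    -1.   ]
```

View pics/g1.png

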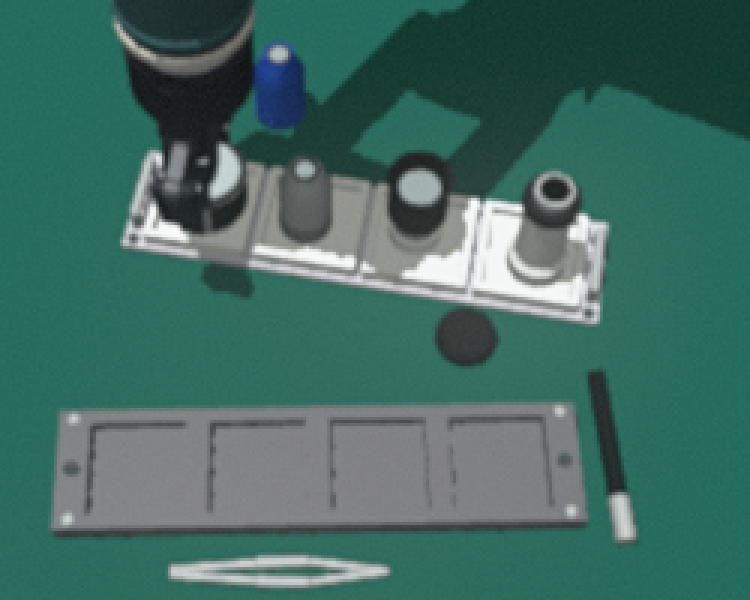

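Request:
apply_moves:
  plan:
    - {"tx":0,"ty":0,"tz":-10,"spin":0,"grip":0}
    - {"tx":0,"ty":0,"tz":-20,"spin":0,"grip":0}
    - {"tx":0,"ty":15,"tz":-15,"spin":0,"grip":0}
    - {"tx":0,"ty":30,"tz":0,"spin":0,"grip":0}
    - {"tx":0,"ty":35,"tz":0,"spin":0,"grip":0}
  squeeze: 40

```text
time_s: 3.9
tool_pos: [0.5463, -0.1005, 0.077]
tool_rot: [-0.0, 0.733, 0.68, -0.0]
wrist_force: [1.0, 0.3, -2.3]
gripper_width: 0.612
finger_force: 42.9
```

Request:
apply_moves:
  plan:
    - {"tx":0,"ty":40,"tz":0,"spin":0,"grip":0}
    - {"tx":0,"ty":35,"tz":0,"spin":0,"grip":0}
    - {"tx":0,"ty":30,"tz":0,"spin":0,"grip":0}
    - {"tx":0,"ty":13,"tz":0,"spin":-5.7,"grip":0}
    - {"tx":0,"ty":0,"tz":0,"spin":-6,"grip":0}
  squeeze: 40

```text
time_s: 4.53
tool_pos: [0.6648, -0.1096, 0.0764]
tool_rot: [0.0, 0.659, 0.752, 0.0]
wrist_force: [-0.6, -0.3, -3.1]
gripper_width: 0.615
finger_force: 42.9
```

```bash
python3 -c "
from h import *
togo([.6641,-.1098,.031],7.4)
import cv2
f=grab_frame('scene');print(w2px([.6641,-.1098,.016],f))
cv2.imwrite('pics/g2.png',f['img'][100:300,150:400,::-1].repeat(3,0).repeat(3,1))"
```

```text
t 4.53 tcp [ 0.6648 -0.1096  0.0764] yawy 7.6 shift [-0.1 -0.7 45.4] spin 0.2 w 0.615 ff 42.9 wf [-0.6 -0.3 -3.1] zax [ 0.001  0.    -1.   ]
[194.86713376 255.8161782 ]
```

View pics/g2.png

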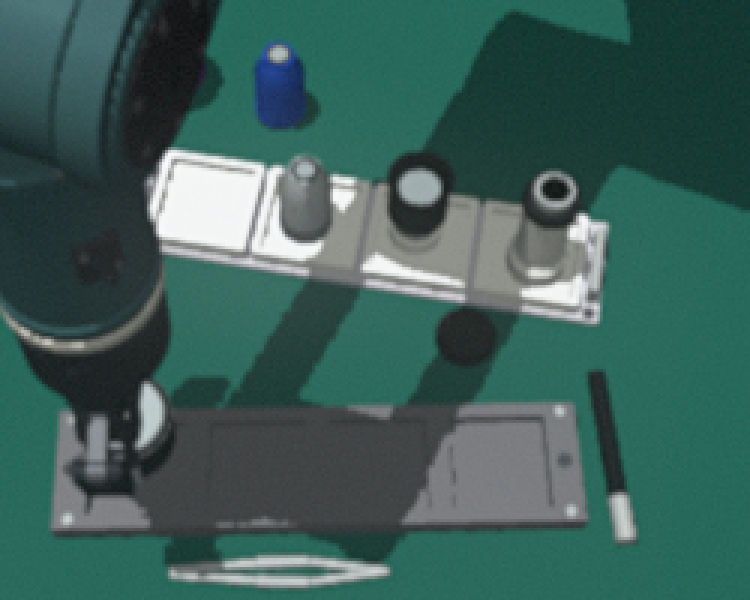

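Aux lens is held and lifted at crop (150,430). I'll check its offset from the gripper before lowering.

```bash
python3 -c "
from h import *
f=np.load('scene.npz')
for dy in(-.027,0,.027):
  print(dy,[((w2px([.6648,-.1096+dy,z],f)-[150,100])*3).round() for z in(.055,.097)])"
```

```text
-0.027 [array([ 83., 440.]), array([ 73., 411.])]
0 [array([128., 444.]), array([119., 416.])]
0.027 [array([172., 449.]), array([166., 421.])]
```

Request:
apply_moves:
  plan:
    - {"tx":-2,"ty":-1,"tz":15,"spin":0,"grip":0}
    - {"tx":0,"ty":0,"tz":15,"spin":0,"grip":0}
    - {"tx":0,"ty":0,"tz":8,"spin":0,"grip":0}
    - {"tx":0,"ty":0,"tz":5,"spin":0,"grip":0}
    - {"tx":0,"ty":0,"tz":2,"spin":0,"grip":0}
  squeeze: 40

```text
time_s: 5.2
tool_pos: [0.6627, -0.1116, 0.0311]
tool_rot: [-0.0, 0.66, 0.751, -0.0]
wrist_force: [-3.5, 0.5, 7.2]
gripper_width: 0.612
finger_force: 43.8
```

```bash
python3 -c "
from h import *
togo([.6641,-.1098,.031],7.4)"
```

```text
t 5.2 tcp [ 0.6627 -0.1116  0.0311] yawy 7.4 shift [1.6 1.6 0.1] spin -0.0 w 0.612 ff 43.8 wf [-3.5  0.5  7.2] zax [-0.001  0.    -1.   ]
```

Request:
apply_moves:
  plan:
    - {"tx":0,"ty":0,"tz":0,"spin":0,"grip":80}
    - {"tx":0,"ty":0,"tz":0,"spin":0,"grip":100}
    - {"tx":0,"ty":0,"tz":0,"spin":0,"grip":100}
    - {"tx":0,"ty":0,"tz":-15,"spin":0,"grip":100}
    - {"tx":0,"ty":0,"tz":-30,"spin":0,"grip":100}
  squeeze: 40

```text
time_s: 5.82
tool_pos: [0.6621, -0.1114, 0.0764]
tool_rot: [-0.001, 0.66, 0.751, -0.0]
wrist_force: [0.7, 0.1, -0.1]
gripper_width: 1.001
finger_force: 0.0
```

Request:
apply_moves:
  plan:
    - {"tx":0,"ty":0,"tz":-40,"spin":5.7,"grip":100}
    - {"tx":20,"ty":-40,"tz":0,"spin":6,"grip":100}
    - {"tx":20,"ty":-50,"tz":0,"spin":0,"grip":100}
    - {"tx":20,"ty":-50,"tz":0,"spin":0,"grip":100}
    - {"tx":10,"ty":-40,"tz":0,"spin":0,"grip":100}
  squeeze: 40

```text
time_s: 6.45
tool_pos: [0.4847, -0.0314, 0.1173]
tool_rot: [0.0, 0.733, 0.68, 0.0]
wrist_force: [0.8, 0.1, -0.5]
gripper_width: 1.0
finger_force: 0.0
```

```bash
python3 -c "
from h import *
togo([.4723,-.0257,.034],-4.3)
import cv2
f=grab_frame('scene')
cv2.imwrite('pics/g3.png',f['img'][100:300,150:400,::-1].repeat(3,0).repeat(3,1))"
```

```text
t 6.45 tcp [ 0.4847 -0.0314  0.1173] yawy -4.3 shift [  4.7 -12.8  83.3] spin 0.0 w 1.0 ff 0.0 wf [ 0.8  0.1 -0.5] zax [ 0.001  0.    -1.   ]
```

View pics/g3.png

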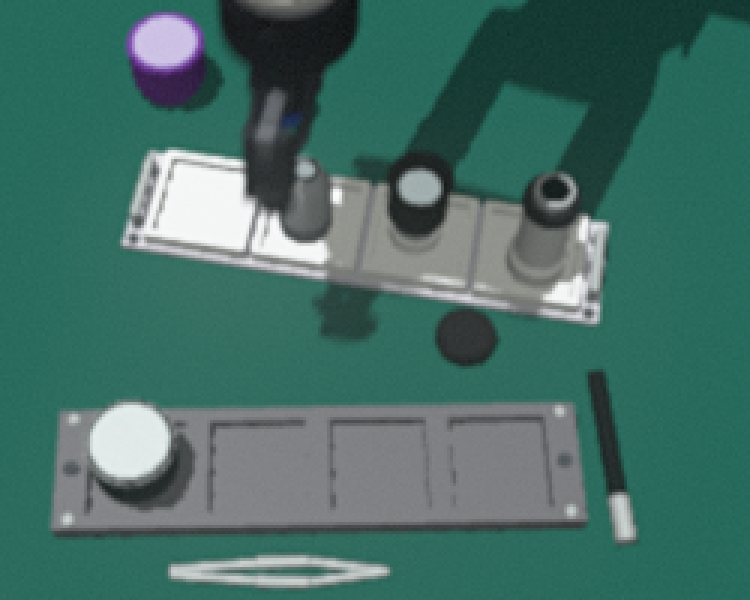

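The aux lens stands upright in pocket 4, with its face at crop (131,440). Next is the steel objective at crop (305,195).

Request:
apply_moves:
  plan:
    - {"tx":5,"ty":-13,"tz":0,"spin":0,"grip":80}
    - {"tx":0,"ty":0,"tz":20,"spin":0,"grip":80}
    - {"tx":0,"ty":0,"tz":25,"spin":0,"grip":80}
    - {"tx":0,"ty":0,"tz":25,"spin":0,"grip":80}
    - {"tx":0,"ty":0,"tz":13,"spin":0,"grip":80}
  squeeze: 40

```text
time_s: 7.12
tool_pos: [0.4749, -0.0267, 0.0328]
tool_rot: [0.0, 0.733, 0.68, 0.0]
wrist_force: [-0.2, 0.4, 0.7]
gripper_width: 0.803
finger_force: 0.0
```

Request:
apply_moves:
  plan:
    - {"tx":0,"ty":0,"tz":0,"spin":0,"grip":0}
    - {"tx":0,"ty":0,"tz":0,"spin":0,"grip":0}
    - {"tx":0,"ty":0,"tz":0,"spin":0,"grip":0}
    - {"tx":0,"ty":0,"tz":0,"spin":0,"grip":0}
    - {"tx":0,"ty":0,"tz":0,"spin":0,"grip":0}
  squeeze: 40

```text
time_s: 7.75
tool_pos: [0.4745, -0.0265, 0.034]
tool_rot: [0.0, 0.733, 0.68, 0.0]
wrist_force: [-0.6, -0.1, 6.5]
gripper_width: 0.406
finger_force: 40.9
```

```bash
python3 -c "
from h import *
togo([.6544,-.0354,.034],7.4)
f=grab_frame('scene');print(px2w((150+131/3,100+440/3),.054,f))"
```

```text
t 7.75 tcp [ 0.4745 -0.0265  0.034 ] yawy -4.3 shift [  4.7 180.    0.2] spin -11.7 w 0.406 ff 40.9 wf [-0.6 -0.1  6.5] zax [ 0.001 -0.    -1.   ]
[ 0.66141073 -0.10824164  0.054     ]
```

Request:
apply_moves:
  plan:
    - {"tx":0,"ty":0,"tz":-10,"spin":0,"grip":0}
    - {"tx":0,"ty":0,"tz":-20,"spin":0,"grip":0}
    - {"tx":0,"ty":15,"tz":-15,"spin":0,"grip":0}
    - {"tx":1,"ty":30,"tz":0,"spin":0,"grip":0}
    - {"tx":1,"ty":35,"tz":0,"spin":0,"grip":0}
  squeeze: 40

```text
time_s: 8.43
tool_pos: [0.5545, -0.0304, 0.0791]
tool_rot: [0.0, 0.733, 0.68, 0.0]
wrist_force: [-0.3, -0.8, -2.8]
gripper_width: 0.407
finger_force: 40.6
```

Request:
apply_moves:
  plan:
    - {"tx":1,"ty":40,"tz":0,"spin":0,"grip":0}
    - {"tx":1,"ty":35,"tz":0,"spin":0,"grip":0}
    - {"tx":1,"ty":20,"tz":0,"spin":0,"grip":0}
    - {"tx":0,"ty":5,"tz":0,"spin":-5.7,"grip":0}
    - {"tx":0,"ty":0,"tz":0,"spin":-6,"grip":0}
  squeeze: 40

```text
time_s: 9.05
tool_pos: [0.6544, -0.035, 0.0784]
tool_rot: [0.0, 0.659, 0.752, 0.0]
wrist_force: [-0.3, 0.6, -2.5]
gripper_width: 0.406
finger_force: 40.6
```

```bash
python3 -c "
from h import *
togo([.6544,-.0354,.034],7.4)"
```

```text
t 9.05 tcp [ 0.6544 -0.035   0.0784] yawy 7.6 shift [-0.4 -0.  44.4] spin 0.2 w 0.406 ff 40.6 wf [-0.3  0.6 -2.5] zax [ 0.  0. -1.]
```

Request:
apply_moves:
  plan:
    - {"tx":0,"ty":0,"tz":15,"spin":0,"grip":0}
    - {"tx":0,"ty":0,"tz":15,"spin":0,"grip":0}
    - {"tx":0,"ty":0,"tz":8,"spin":0,"grip":0}
    - {"tx":0,"ty":0,"tz":5,"spin":0,"grip":0}
    - {"tx":0,"ty":0,"tz":2,"spin":0,"grip":0}
  squeeze: 40

```text
time_s: 9.68
tool_pos: [0.6536, -0.035, 0.033]
tool_rot: [-0.0, 0.66, 0.751, -0.0]
wrist_force: [-3.5, 0.2, 8.1]
gripper_width: 0.409
finger_force: 41.5
```

```bash
python3 -c "
from h import *
togo([.6544,-.0354,.034],7.4)"
```

```text
t 9.68 tcp [ 0.6536 -0.035   0.033 ] yawy 7.4 shift [-0.5  0.7 -1. ] spin -0.0 w 0.409 ff 41.5 wf [-3.5  0.2  8.1] zax [-0.001  0.    -1.   ]
```

Request:
apply_moves:
  plan:
    - {"tx":0,"ty":0,"tz":0,"spin":0,"grip":70}
    - {"tx":0,"ty":0,"tz":0,"spin":0,"grip":90}
    - {"tx":0,"ty":0,"tz":0,"spin":0,"grip":90}
    - {"tx":0,"ty":0,"tz":-15,"spin":0,"grip":90}
    - {"tx":0,"ty":0,"tz":-30,"spin":0,"grip":90}
  squeeze: 40

```text
time_s: 10.3
tool_pos: [0.653, -0.0349, 0.0785]
tool_rot: [-0.001, 0.66, 0.751, -0.001]
wrist_force: [0.0, 0.3, -0.1]
gripper_width: 0.901
finger_force: 0.0
```

Request:
apply_moves:
  plan:
    - {"tx":0,"ty":0,"tz":-40,"spin":5.7,"grip":90}
    - {"tx":20,"ty":-40,"tz":0,"spin":6,"grip":90}
    - {"tx":20,"ty":-50,"tz":0,"spin":0,"grip":90}
    - {"tx":20,"ty":-50,"tz":0,"spin":0,"grip":90}
    - {"tx":10,"ty":-40,"tz":0,"spin":0,"grip":90}
  squeeze: 40

```text
time_s: 10.92
tool_pos: [0.4756, 0.0451, 0.1193]
tool_rot: [0.0, 0.733, 0.68, 0.0]
wrist_force: [0.3, 0.8, -0.0]
gripper_width: 0.899
finger_force: 0.0
```

Request:
apply_moves:
  plan:
    - {"tx":0,"ty":0,"tz":0,"spin":0,"grip":90}
  squeeze: 40

```text
time_s: 11.05
tool_pos: [0.4736, 0.0452, 0.119]
tool_rot: [-0.001, 0.733, 0.68, -0.001]
wrist_force: [0.6, 0.1, 0.3]
gripper_width: 0.893
finger_force: 0.0
```

```bash
python3 -c "
from h import *
togo([.4715,.0484,.037],-4.3)
import cv2
f=grab_frame('scene')
cv2.imwrite('pics/g4.png',f['img'][100:300,150:400,::-1].repeat(3,0).repeat(3,1))"
```

```text
t 11.05 tcp [0.4736 0.0452 0.119 ] yawy -4.2 shift [ 3.  -2.1 82. ] spin 0.1 w 0.893 ff 0.0 wf [0.6 0.1 0.3] zax [-0.003  0.    -1.   ]
```

View pics/g4.png

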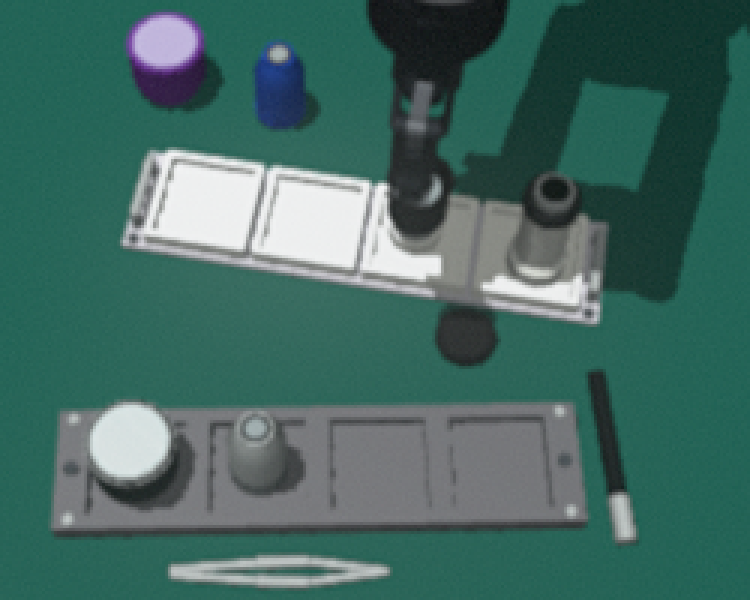

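The objective stands in pocket 3 at crop (258,430..490). Next is the eyepiece.

Request:
apply_moves:
  plan:
    - {"tx":3,"ty":-2,"tz":10,"spin":0,"grip":90}
    - {"tx":0,"ty":0,"tz":20,"spin":0,"grip":90}
    - {"tx":0,"ty":0,"tz":22,"spin":0,"grip":90}
    - {"tx":0,"ty":0,"tz":20,"spin":0,"grip":90}
    - {"tx":0,"ty":0,"tz":12,"spin":0,"grip":90}
  squeeze: 40

```text
time_s: 11.72
tool_pos: [0.4765, 0.0471, 0.0329]
tool_rot: [-0.0, 0.733, 0.68, -0.0]
wrist_force: [-0.8, 0.4, -0.2]
gripper_width: 0.901
finger_force: 0.0
```

Request:
apply_moves:
  plan:
    - {"tx":0,"ty":0,"tz":0,"spin":0,"grip":0}
    - {"tx":0,"ty":0,"tz":0,"spin":0,"grip":0}
    - {"tx":0,"ty":0,"tz":0,"spin":0,"grip":0}
    - {"tx":0,"ty":0,"tz":0,"spin":0,"grip":0}
    - {"tx":0,"ty":0,"tz":0,"spin":0,"grip":0}
  squeeze: 40

```text
time_s: 12.35
tool_pos: [0.476, 0.0474, 0.0346]
tool_rot: [0.0, 0.733, 0.68, 0.0]
wrist_force: [-0.2, -0.1, -1.2]
gripper_width: 0.459
finger_force: 37.5
```

```bash
python3 -c "
from h import *
togo([.6448,.0389,.034],7.4)
import cv2
f=grab_frame('scene')
cv2.imwrite('pics/g5.png',f['img'][100:300,150:400,::-1].repeat(3,0).repeat(3,1))"
```

```text
t 12.35 tcp [0.476  0.0474 0.0346] yawy -4.3 shift [  4.3 169.    0.7] spin -11.7 w 0.459 ff 37.5 wf [-0.2 -0.1 -1.2] zax [ 0.001  0.    -1.   ]
```

View pics/g5.png

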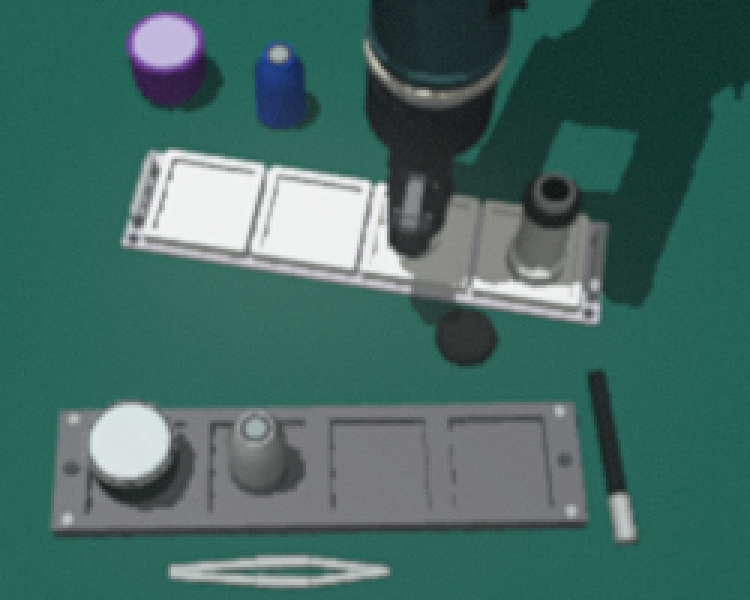

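The eyepiece is gripped at crop (415,200).

Request:
apply_moves:
  plan:
    - {"tx":0,"ty":0,"tz":-10,"spin":0,"grip":0}
    - {"tx":0,"ty":0,"tz":-20,"spin":0,"grip":0}
    - {"tx":0,"ty":15,"tz":-15,"spin":0,"grip":0}
    - {"tx":1,"ty":30,"tz":0,"spin":0,"grip":0}
    - {"tx":1,"ty":35,"tz":0,"spin":0,"grip":0}
  squeeze: 40

```text
time_s: 13.02
tool_pos: [0.5562, 0.0434, 0.0804]
tool_rot: [0.0, 0.733, 0.68, 0.0]
wrist_force: [0.1, 0.5, -1.3]
gripper_width: 0.459
finger_force: 37.6
```

Request:
apply_moves:
  plan:
    - {"tx":1,"ty":40,"tz":0,"spin":0,"grip":0}
    - {"tx":1,"ty":30,"tz":0,"spin":0,"grip":0}
    - {"tx":0,"ty":15,"tz":0,"spin":0,"grip":0}
    - {"tx":0,"ty":4,"tz":0,"spin":-5.7,"grip":0}
    - {"tx":0,"ty":0,"tz":0,"spin":-6,"grip":0}
  squeeze: 40

```text
time_s: 13.65
tool_pos: [0.6439, 0.0386, 0.0793]
tool_rot: [-0.0, 0.659, 0.752, -0.0]
wrist_force: [-0.5, -0.8, -1.6]
gripper_width: 0.462
finger_force: 37.7
```

```bash
python3 -c "
from h import *
togo([.6448,.0389,.034],7.4)
import cv2
f=grab_frame('scene')
cv2.imwrite('pics/g6.png',f['img'][100:300,150:400,::-1].repeat(3,0).repeat(3,1))"
```

```text
t 13.65 tcp [0.6439 0.0386 0.0793] yawy 7.6 shift [ 0.2  1.  45.3] spin 0.2 w 0.462 ff 37.7 wf [-0.5 -0.8 -1.6] zax [-0.001  0.    -1.   ]
```

View pics/g6.png

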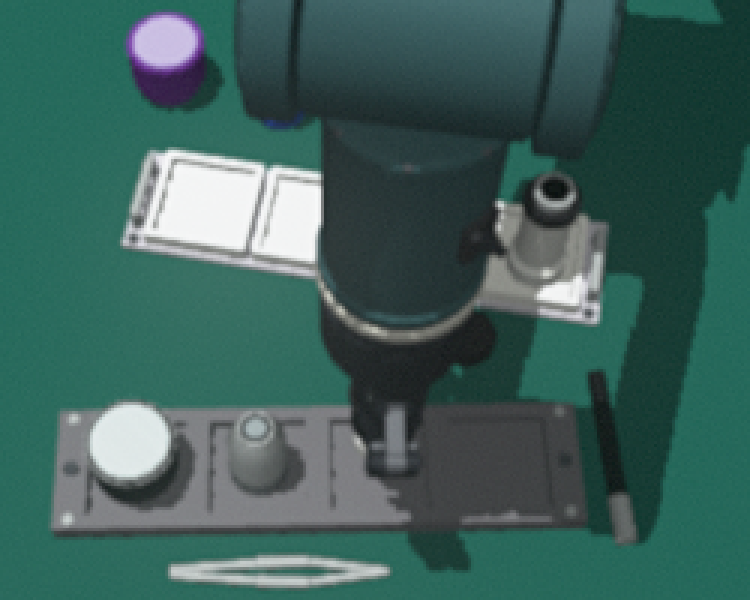

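Held over pocket 2, and the camera tube is untouched at (555,190). Lowering until it makes contact.

Request:
apply_moves:
  plan:
    - {"tx":0,"ty":1,"tz":15,"spin":0,"grip":0}
    - {"tx":0,"ty":0,"tz":15,"spin":0,"grip":0}
    - {"tx":0,"ty":0,"tz":8,"spin":0,"grip":0}
    - {"tx":0,"ty":0,"tz":5,"spin":0,"grip":0}
    - {"tx":0,"ty":0,"tz":2,"spin":0,"grip":0}
  squeeze: 40

```text
time_s: 14.32
tool_pos: [0.6454, 0.0387, 0.0338]
tool_rot: [-0.0, 0.66, 0.751, -0.0]
wrist_force: [-0.3, -0.3, -1.2]
gripper_width: 0.457
finger_force: 37.7
```

Request:
apply_moves:
  plan:
    - {"tx":0,"ty":0,"tz":0.5,"spin":0,"grip":0}
  squeeze: 40

```text
time_s: 14.45
tool_pos: [0.6457, 0.0387, 0.0339]
tool_rot: [0.0, 0.66, 0.751, 0.0]
wrist_force: [0.3, -0.2, -0.9]
gripper_width: 0.46
finger_force: 37.7
```

No contact yet, so I'll keep going in small steps.

Request:
apply_moves:
  plan:
    - {"tx":0,"ty":0,"tz":0.7,"spin":0,"grip":0}
    - {"tx":0,"ty":0,"tz":0.7,"spin":0,"grip":0}
  squeeze: 40

```text
time_s: 14.7
tool_pos: [0.6458, 0.0387, 0.0334]
tool_rot: [0.0, 0.66, 0.751, 0.0]
wrist_force: [-3.8, -0.1, 5.5]
gripper_width: 0.461
finger_force: 36.6
```

Request:
apply_moves:
  plan:
    - {"tx":0,"ty":0,"tz":0.7,"spin":0,"grip":0}
  squeeze: 40

```text
time_s: 14.82
tool_pos: [0.6457, 0.0387, 0.0332]
tool_rot: [0.0, 0.66, 0.751, 0.0]
wrist_force: [-4.1, 0.9, 13.8]
gripper_width: 0.459
finger_force: 35.5
```

Request:
apply_moves:
  plan:
    - {"tx":0,"ty":0,"tz":-0.7,"spin":0,"grip":70}
    - {"tx":0,"ty":0,"tz":0,"spin":0,"grip":90}
    - {"tx":0,"ty":0,"tz":0,"spin":0,"grip":90}
    - {"tx":0,"ty":0,"tz":-15,"spin":0,"grip":90}
    - {"tx":0,"ty":0,"tz":-35,"spin":0,"grip":90}
  squeeze: 40

```text
time_s: 15.45
tool_pos: [0.6442, 0.0388, 0.082]
tool_rot: [-0.001, 0.66, 0.751, -0.001]
wrist_force: [0.2, 0.3, 0.6]
gripper_width: 0.9
finger_force: 0.0
```

Request:
apply_moves:
  plan:
    - {"tx":0,"ty":0,"tz":-55,"spin":5.7,"grip":90}
    - {"tx":20,"ty":-40,"tz":0,"spin":6,"grip":90}
    - {"tx":30,"ty":-50,"tz":0,"spin":0,"grip":90}
    - {"tx":20,"ty":-40,"tz":0,"spin":0,"grip":90}
    - {"tx":10,"ty":-30,"tz":0,"spin":0,"grip":90}
  squeeze: 40

```text
time_s: 16.08
tool_pos: [0.4881, 0.1274, 0.1384]
tool_rot: [0.0, 0.733, 0.68, 0.0]
wrist_force: [1.2, -0.6, 0.5]
gripper_width: 0.897
finger_force: 0.0
```

Request:
apply_moves:
  plan:
    - {"tx":0,"ty":0,"tz":0,"spin":0,"grip":90}
  squeeze: 40

```text
time_s: 16.2
tool_pos: [0.4873, 0.1272, 0.1381]
tool_rot: [-0.001, 0.733, 0.681, -0.0]
wrist_force: [-0.1, -0.8, -1.0]
gripper_width: 0.901
finger_force: 0.0
```

```bash
python3 -c "
from h import *
togo([.4864,.1315,.051],-4.3)
import cv2
f=grab_frame('scene')
cv2.imwrite('pics/g7.png',f['img'][100:300,150:400,::-1].repeat(3,0).repeat(3,1))"
```

```text
t 16.2 tcp [0.4873 0.1272 0.1381] yawy -4.2 shift [ 4.2 -1.1 87.1] spin 0.1 w 0.901 ff 0.0 wf [-0.1 -0.8 -1. ] zax [-0.001  0.    -1.   ]
```

View pics/g7.png

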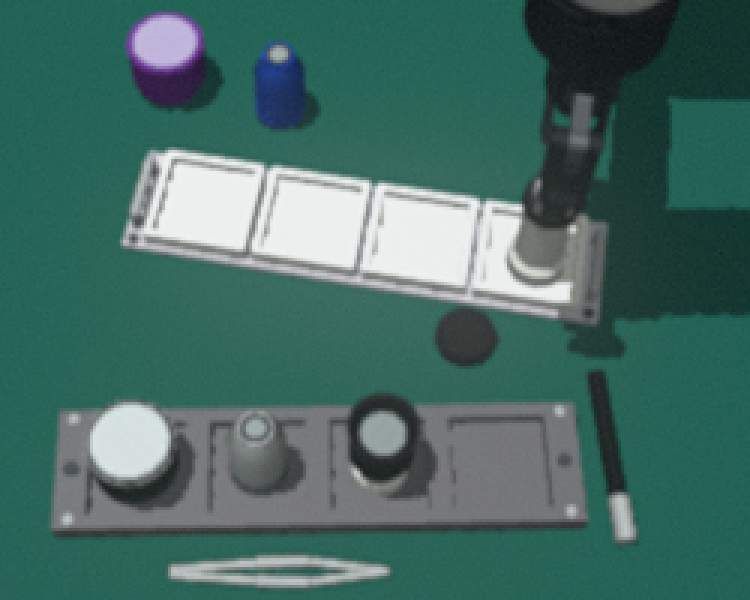

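The eyepiece stands in pocket 2 at crop (383,440). Last is the camera tube.

Request:
apply_moves:
  plan:
    - {"tx":4,"ty":-1,"tz":10,"spin":0,"grip":90}
    - {"tx":0,"ty":0,"tz":22,"spin":0,"grip":90}
    - {"tx":0,"ty":0,"tz":22,"spin":0,"grip":90}
    - {"tx":0,"ty":0,"tz":20,"spin":0,"grip":90}
    - {"tx":0,"ty":0,"tz":13,"spin":0,"grip":90}
  squeeze: 40

```text
time_s: 16.88
tool_pos: [0.4897, 0.1302, 0.049]
tool_rot: [-0.0, 0.734, 0.68, -0.0]
wrist_force: [0.1, 0.2, -0.9]
gripper_width: 0.9
finger_force: 0.0
```

Request:
apply_moves:
  plan:
    - {"tx":0,"ty":0,"tz":0,"spin":0,"grip":0}
    - {"tx":0,"ty":0,"tz":0,"spin":0,"grip":0}
    - {"tx":0,"ty":0,"tz":0,"spin":0,"grip":0}
    - {"tx":0,"ty":0,"tz":0,"spin":0,"grip":0}
    - {"tx":0,"ty":0,"tz":0,"spin":0,"grip":0}
  squeeze: 40

```text
time_s: 17.5
tool_pos: [0.4895, 0.1306, 0.0509]
tool_rot: [0.0, 0.733, 0.68, 0.0]
wrist_force: [-0.9, 0.1, 2.3]
gripper_width: 0.384
finger_force: 39.5
```

```bash
python3 -c "
from h import *
togo([.6351,.1133,.051],7.4)"
```

```text
t 17.5 tcp [0.4895 0.1306 0.0509] yawy -4.3 shift [ -6.2 146.5   0. ] spin -11.7 w 0.384 ff 39.5 wf [-0.9  0.1  2.3] zax [ 0.001  0.    -1.   ]
```

Request:
apply_moves:
  plan:
    - {"tx":0,"ty":0,"tz":-10,"spin":0,"grip":0}
    - {"tx":0,"ty":0,"tz":-20,"spin":0,"grip":0}
    - {"tx":0,"ty":10,"tz":-15,"spin":0,"grip":0}
    - {"tx":-1,"ty":25,"tz":0,"spin":0,"grip":0}
    - {"tx":-1,"ty":30,"tz":0,"spin":0,"grip":0}
  squeeze: 40

```text
time_s: 18.12
tool_pos: [0.5541, 0.1236, 0.0964]
tool_rot: [0.0, 0.733, 0.68, 0.0]
wrist_force: [0.7, 0.7, -2.2]
gripper_width: 0.381
finger_force: 40.2
```

Request:
apply_moves:
  plan:
    - {"tx":-2,"ty":32,"tz":0,"spin":0,"grip":0}
    - {"tx":-2,"ty":30,"tz":0,"spin":0,"grip":0}
    - {"tx":0,"ty":15,"tz":0,"spin":0,"grip":0}
    - {"tx":0,"ty":4,"tz":0,"spin":-5.7,"grip":0}
    - {"tx":0,"ty":0,"tz":0,"spin":-6,"grip":0}
  squeeze: 40

```text
time_s: 18.75
tool_pos: [0.6338, 0.1136, 0.0954]
tool_rot: [-0.0, 0.659, 0.752, -0.0]
wrist_force: [0.4, -0.1, -1.5]
gripper_width: 0.381
finger_force: 40.3
```

```bash
python3 -c "
from h import *
togo([.6351,.1133,.051],7.4)
import cv2
f=grab_frame('scene')
cv2.imwrite('pics/g8.png',f['img'][100:300,150:400,::-1].repeat(3,0).repeat(3,1))"
```

```text
t 18.75 tcp [0.6338 0.1136 0.0954] yawy 7.6 shift [-0.5  1.3 44.4] spin 0.2 w 0.381 ff 40.3 wf [ 0.4 -0.1 -1.5] zax [-0.001  0.    -1.   ]
```

View pics/g8.png

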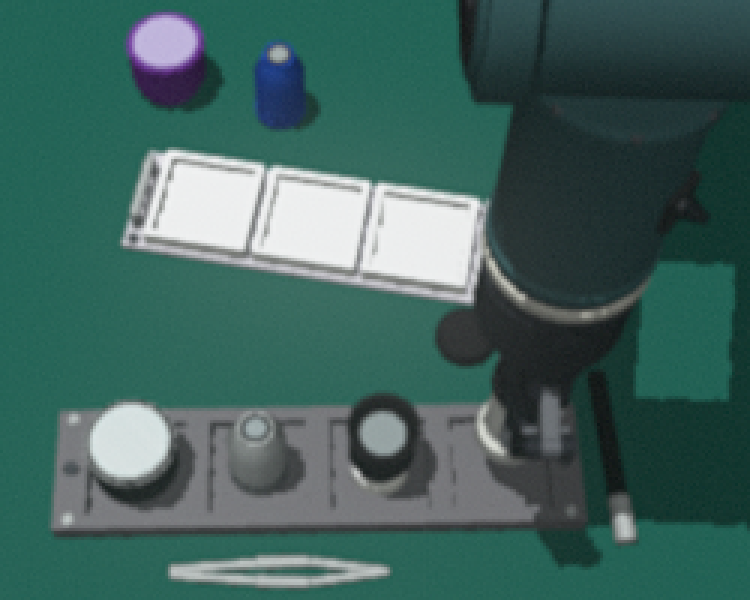

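The tube's foot flange, with its left edge at crop (478,420), is centred over pocket 1. Lowering.

Request:
apply_moves:
  plan:
    - {"tx":0,"ty":1,"tz":15,"spin":0,"grip":0}
    - {"tx":0,"ty":0,"tz":15,"spin":0,"grip":0}
    - {"tx":0,"ty":0,"tz":8,"spin":0,"grip":0}
    - {"tx":0,"ty":0,"tz":5,"spin":0,"grip":0}
    - {"tx":0,"ty":0,"tz":1,"spin":0,"grip":0}
  squeeze: 40

```text
time_s: 19.42
tool_pos: [0.6351, 0.1136, 0.0509]
tool_rot: [-0.0, 0.66, 0.751, -0.0]
wrist_force: [-1.1, -0.3, -2.2]
gripper_width: 0.382
finger_force: 40.3
```

Request:
apply_moves:
  plan:
    - {"tx":0,"ty":0,"tz":0.7,"spin":0,"grip":0}
  squeeze: 40

```text
time_s: 19.55
tool_pos: [0.6356, 0.1137, 0.051]
tool_rot: [0.0, 0.66, 0.751, 0.0]
wrist_force: [0.1, -0.0, -2.2]
gripper_width: 0.383
finger_force: 40.3
```

Request:
apply_moves:
  plan:
    - {"tx":0,"ty":0,"tz":0.7,"spin":0,"grip":0}
    - {"tx":0,"ty":0,"tz":0,"spin":0,"grip":0}
  squeeze: 40

```text
time_s: 19.8
tool_pos: [0.6354, 0.1136, 0.0503]
tool_rot: [0.0, 0.66, 0.751, 0.0]
wrist_force: [1.0, 0.0, -2.7]
gripper_width: 0.383
finger_force: 40.3
```

Request:
apply_moves:
  plan:
    - {"tx":0,"ty":0,"tz":0.5,"spin":0,"grip":0}
    - {"tx":0,"ty":0,"tz":0,"spin":0,"grip":0}
  squeeze: 40

```text
time_s: 20.05
tool_pos: [0.6355, 0.1136, 0.0499]
tool_rot: [0.0, 0.66, 0.751, 0.0]
wrist_force: [-1.4, -0.7, 1.5]
gripper_width: 0.38
finger_force: 40.1
```

Contact made: the vertical force rose from -2.7 N to +1.5 N. Releasing and lifting away clear of the tube.

Request:
apply_moves:
  plan:
    - {"tx":0,"ty":0,"tz":0.3,"spin":0,"grip":60}
    - {"tx":0,"ty":0,"tz":0,"spin":0,"grip":90}
    - {"tx":0,"ty":0,"tz":0,"spin":0,"grip":90}
    - {"tx":0,"ty":0,"tz":-15,"spin":0,"grip":90}
    - {"tx":0,"ty":0,"tz":-35,"spin":0,"grip":90}
  squeeze: 40

```text
time_s: 20.68
tool_pos: [0.6345, 0.1136, 0.0993]
tool_rot: [-0.001, 0.66, 0.751, -0.001]
wrist_force: [0.1, 0.2, 0.4]
gripper_width: 0.898
finger_force: 0.0
```

Request:
apply_moves:
  plan:
    - {"tx":0,"ty":0,"tz":-50,"spin":0,"grip":90}
    - {"tx":0,"ty":-40,"tz":-30,"spin":0,"grip":90}
    - {"tx":0,"ty":-50,"tz":0,"spin":0,"grip":90}
    - {"tx":0,"ty":-50,"tz":0,"spin":0,"grip":90}
    - {"tx":0,"ty":-40,"tz":0,"spin":0,"grip":90}
  squeeze: 40

```text
time_s: 21.3
tool_pos: [0.4553, 0.0904, 0.1806]
tool_rot: [0.001, 0.66, 0.751, 0.001]
wrist_force: [0.7, -0.7, -0.1]
gripper_width: 0.899
finger_force: 0.0
```

Request:
apply_moves:
  plan:
    - {"tx":0,"ty":0,"tz":0,"spin":0,"grip":90}
    - {"tx":0,"ty":0,"tz":0,"spin":0,"grip":90}
    - {"tx":0,"ty":0,"tz":0,"spin":0,"grip":90}
  squeeze: 40

```text
time_s: 21.68
tool_pos: [0.4587, 0.0906, 0.1799]
tool_rot: [0.001, 0.66, 0.751, 0.001]
wrist_force: [0.5, 0.6, 0.3]
gripper_width: 0.899
finger_force: 0.0
```

```bash
python3 -c "
from h import *
import cv2
f=grab_frame('top');print(read_state()['tool_pos'])
cv2.imwrite('pics/t9.png',cv2.resize(f['img'][60:240,130:340,::-1],None,fx=3.3,fy=3.3,interpolation=cv2.INTER_CUBIC))"
```

```text
[0.45840118 0.09060071 0.17961816]
```

View pics/t9.png

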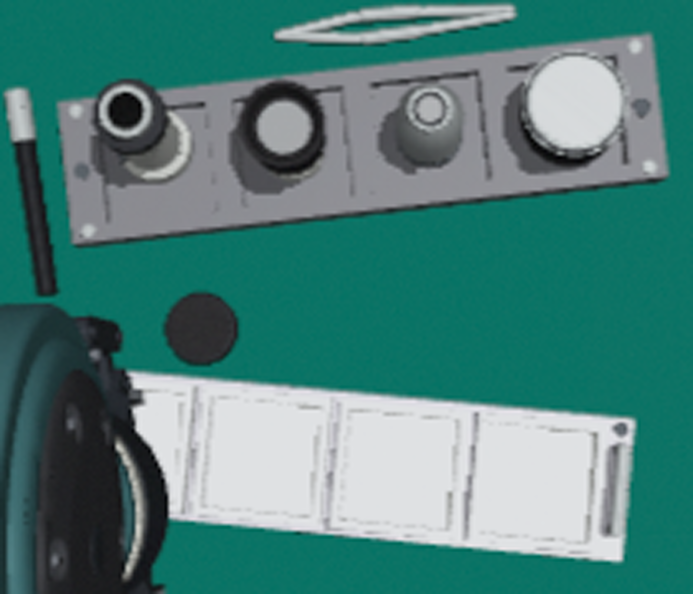

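All four stand in the pockets in order: tube top (125,108), eyepiece (284,127), objective (429,108), aux lens (573,103). I'll check their positions in the block frame, then hand in if they're within limits.

```bash
python3 - <<'E'
from h import *
f=np.load("top.npz");c=lambda p:(130+(p[0]+.5)/3.3-.5,60+(p[1]+.5)/3.3-.5)
a=np.radians(7.4);R=np.array([[np.cos(a),-np.sin(a)],[np.sin(a),np.cos(a)]]);ok=True
for p,z,k in(((125,108),.098,.1125),((284,127),.074,.0375),((429,108),.072,-.0375),((573,103),.054,-.1125)):
    d=R.T@(px2w(c(p),z,f)[:2]-[.6496,.0017])-[0,k];print((d*1e3).round(1));ok&=abs(d).max()<.009
if ok: print(hand_in())
E
```

```text
[10.8 -0.3]
[-1.9  0.1]
[-0.2  1.4]
[-2.   1.7]
```

The tube reads 10.8 mm off in x, so I didn't hand in. I'll check for tilt with a close view from both cameras.

```bash
python3 - <<'E'
from h import *
import cv2
f=grab_frame("top");g=grab_frame("scene")
out=[]
for fr,(u,v) in((f,(170,100)),(g,(316,240))):
    im=cv2.resize(fr["img"][v-32:v+32,u-32:u+32,::-1],None,fx=6,fy=6,interpolation=cv2.INTER_CUBIC);out.append(im.copy())
    print("expect px crop: top,collar,foot top,pocket",[(((w2px([.6351,.1133,z],fr)-[u-32,v-32])+.5)*6).round(0).tolist() for z in(.098,.090,.022,.008)])
cv2.imwrite("pics/tube.png",np.hstack(out))
E
```

```text
expect px crop: top,collar,foot top,pocket [[183.0, 189.0], [189.0, 196.0], [234.0, 244.0], [242.0, 253.0]]
expect px crop: top,collar,foot top,pocket [[228.0, 171.0], [225.0, 182.0], [197.0, 271.0], [191.0, 288.0]]
```

View pics/tube.png

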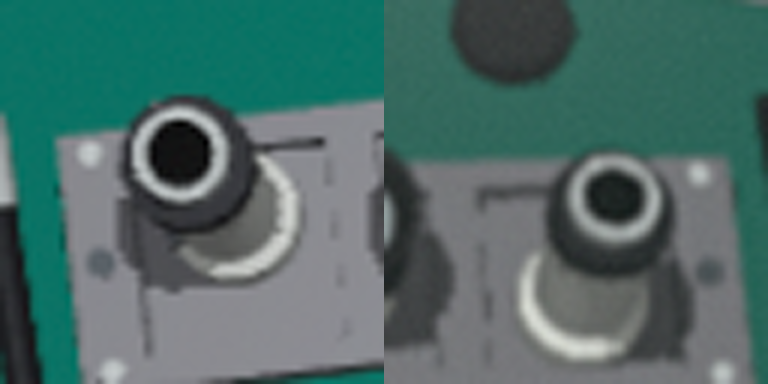

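Both cameras agree. The tube is shifted about 9 mm toward +x at foot and top alike: in the top view the foot is at (233,215) and the top at (180,153). That means it stands upright, probably near the pocket wall. Lying flat, the pocket limits the offset to 10 mm, inside the 13 mm limit, and it hasn't moved between the two pictures. Handing in.

```bash
python3 -c "
from workcell import *
print(hand_in())"
```

```text
the job is handed in; nothing more can be done
None
```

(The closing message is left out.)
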